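Sort the clay toys into their display trays

ROBOT

A 7-joint arm with a two-finger parallel gripper is mounted at the origin on the work surface. World frame = base frame: x ahead of the robot, y to its left, z up, the work surface at z = 0. Lengths are in m, angles in rad, forces in N, time in s.
With the tool pointing down it reaches from about 0.4 to 0.85 m from the base axis. Payload 6.9 kg.
Tool frame: the origin (TCP) lies at the very end of the fingers, on their centre line; the grasp point (between the pads) lies 19 mm behind it; z points along the fingers, y is the line along which they close (so a half turn about z gives the same grasp; the last joint's range is limited). The gripper opens to 85 mm and grips with 20 to 120 N. Pads are 22 mm wide; open, the fingers measure 114 mm over their backs; the gripper's body (76 mm by 85 mm) begins 54 mm behind the grasp point. The pads swing forward as they close: fully open they stand 13 mm farther back than shut.
Start: joints at [-1.137, 0.507, -0.238, 1.5, 0.126, 1.149, -0.155], TCP at [0.202, 0.592, 0.231] pointing down, gripper open.
Joint ranges: [-3.08, 3.08], [-0.24, 2.05], [-1.43, 1.35], [0, 2.5], [-1.52, 4.66], [0.17, 1.96], [-2.89, 2.89]. Speed limits (rad/s): [2.39, 2.39, 3.14, 3.14, 3.14, 3.14, 3.14].

INTERFACE

Orientations are given as a unit quaternion [x, y, z, w].
In Python, from workcell import arm gives the robot as it stands.
- The arm moves only by the tool play_rows, never from a script. Its argument "moves" is a list of rows, each a list of 3 entries, a list of its own where there are three numbers: the shift along the tool's x, y, z in m, then the turn about the tool's z in degrees, then the closure in counts, from 0 (fully open) to 255 (shut). A call has exactly 8 rows; each row shifts and turns the commanded pose from where the row before left it, along the tool's axes as they then stand; what a row does not reach is not made up. A row lasts 1/12 s, in which the tool goes at most 41.7 mm and 7.16 degrees, less where a joint would pass 70% of its speed; a pose out of reach is approached as far as the arm can. A call with a gripper value outside its range is refused whole. The fingers move at their own pace and stop on an object; "force" is the grip in N (left out, the last holds). Time passes only in rows, so rows that do not move let the fingers close, or fill a call up. It gives the time, the measured TCP pose, the force, the opening and the grip force at its end, in the units of the state.
- arm.observe(): the state, without advancing time (a new reading comes with each control period).
- arm.capture(name): name is "side" or "top"; returns a dict with "color" (384x512x3 uint8, red, green, blue), "depth" (384x512 float32, m along the optical axis (not along the pixel's ray), 0 where there is no reading), "camera_matrix" (3x3 intrinsics, pixels), "world_to_cam" (4x4, takes a point from world to camera coordinates). Camera axes: x right, y down, z forward; pixel columns grow to the right and rows downward; lengths in m; the calibration is good to about 2 mm. A picture is of the moment at which its call begins.
- arm.close_job(): hands the job in; it is judged then, once.
The state is a dict: "t": time; "joints": joint angles; "joint_vel": joint speeds; "joint_efforts": joint torques, N m; "eef_pos": TCP position; "eef_rot": TCP orientation; "force": force on the tool from outside, world axes, zero at the start; "ft_torque": the same for the moment, N m; "gripper_width": opening from 0.0 (shut) to 1.0 (fully open); "grip_force": force on a finger pad.
Only numpy, scipy, OpenCV 4.12 (cv2) and the standard library are available. Lean on these libraries where they do the work, as an engineer would, in place of code of your own. Each camera call takes 0.05 s, during which the arm holds its last target. There are 200 camera calls.

TASK

The unsold clay toys are mixed up on the stall table: put both spinning tops into the square wooden tray, both bird whistles into the long narrow wooden tray, and the half-painted skull in the middle of the round tin dish. Stand each toy flat on the floor of its tray, the same way up as it stands now and not on the rim or on another toy; they are fragile, so set them down gently and do not drop them. Leave the blue cat and the paint tin where they are.

Things in the scene. Friction and masses are not known exactly. Their poses are not given: they have to be found in the camera images.
- top_a: First of two identical tops: unglazed terracotta spinning top, standing upside down on its flat crown with its point up: round, 44 mm across, straight-sided from 6 to 38 mm above its base with a thin dark wooden band at 30 mm, then tapering to a 6 mm point at 66 mm height; about 90 g. Origin at the centre of its underside, z up its axis. Loose.
- top_b: Second of two identical tops: unglazed terracotta spinning top, standing upside down on its flat crown with its point up: round, 44 mm across, straight-sided from 6 to 38 mm above its base with a thin dark wooden band at 30 mm, then tapering to a 6 mm point at 66 mm height; about 90 g. Origin at the centre of its underside, z up its axis. Loose.
- bird_a: First of two identical birds: unglazed terracotta bird whistle, standing on its flat foot: block-like body 46 long (x) x 34 wide (y) x 44 high with flat sides, round head (top at 66 mm) towards +x with a small beak ending 41 mm ahead of the origin, stub tail reaching 42 mm behind the origin; about 100 g. Origin at the centre of its underside, x towards the beak, z up. Loose; grip it across its width.
- bird_b: Second of two identical birds: unglazed terracotta bird whistle, standing on its flat foot: block-like body 46 long (x) x 34 wide (y) x 44 high with flat sides, round head (top at 66 mm) towards +x with a small beak ending 41 mm ahead of the origin, stub tail reaching 42 mm behind the origin; about 100 g. Origin at the centre of its underside, x towards the beak, z up. Loose; grip it across its width.
- skull: half-painted clay skull figure, standing on its jaw: round, 56 mm across at its widest (near-upright sides, 54 to 56 mm across, from 22 to 44 mm above the base), narrower jaw (42 to 46 mm) below 14 mm, domed top at 63 mm; lower half bare terracotta, upper half white, dark eye sockets on the -x side; about 130 g. Origin at the centre of its underside, z up. Loose.
- square_tray: shallow square tray of pale wood, 150 x 150 mm outside, 140 x 140 mm inside; walls 5 mm thick, rim 12 mm above the table, inner floor 5 mm above the table. Origin at the centre of its underside, x and y along its sides. Fixed. Place for the two tops.
- long_tray: shallow long narrow tray of pale wood, 100 mm (x) x 200 mm (y) outside, 90 x 190 mm inside; walls 5 mm thick, rim 12 mm above the table, inner floor 5 mm above the table. Origin at the centre of its underside. Fixed. Place for the two birds.
- tin_dish: shallow round dish of bare tin, 130 mm across at the rim, inner floor 118 mm across and 5 mm above the table, rim 12 mm above the table. Origin at the centre of its underside. Fixed. Place for the skull.
- blue_cat: blue glazed clay cat, sitting, about 54 mm across (its tail reaches 35 mm from the axis) and 90 mm tall, origin at the centre of its underside. Loose bystander at one side of the work; leave alone. (A fixed iron vise, 0.12 m high, stands at the far left end of the table, x about 0.22, y about 0.68, well outside the work.)
- paint_tin: tin paint tin with a pressed lid and a white band, 75 mm across, 71 mm tall, origin at the centre of its underside. Loose bystander at one side of the work; leave alone.
Mind the look-alikes: they are no part of the job. What is shaped like the bird_a but white is not meant.

How it is judged:
By the outcome, as a careful person would: the job done as asked, in the order asked, and still so for the second after the job is handed in, with the robot touching nothing.
It also fails if it takes over 122 s, if anything falls off the work surface, if the arm or the gripper's body presses on something with over 40 N, if the wrist force passes 120 N, or if a joint passes its speed limit or range.

## Working session

There is one attempt and no reset: what is moved stays moved. The work goes in short steps, Python scripts to look and compute and a tool call to move; the robot and the scene stay as the last step left them, time stands still between calls to the robot, and variables do not carry over. Pictures are saved under pics/ and viewed, at most 14 in all, crops included, and the job is handed in when it is done.

Besides the shell and the picture viewer there is one more tool, called after "Request:" as a command line: name --argument value ..., lists and objects as JSON in quotes. play_rows: Moves the arm, as the interface text tells. Its arguments: {"type":"object","properties":{"moves":{"type":"array","items":{"type":"array"}},"force":{"type":"number"}},"required":["moves"]}

```bash
mkdir -p pics; ls; python3 - <<'E'
from workcell import arm
import cv2,numpy as np
s=arm.observe();print(s['t'],s['eef_pos'],s['eef_rot'],s['gripper_width'])
for n in("top","side"):
    c=arm.capture(n);np.savez(f"{n}0.npz",**c)
    cv2.imwrite(f"pics/{n}0.png",cv2.resize(c['color'][:,:,::-1],(800,600)))
    print(n,c['camera_matrix'].tolist(),np.round(c['world_to_cam'],3).tolist())
E
```

```text
pics
0.0 [0.20171052 0.59101785 0.23042331] [ 1.63634828e-01  9.86520569e-01 -8.91343195e-04 -1.21768460e-04] 0.9986205945610399
top [[482.9712797147461, 0.0, 248.47318225995724], [0.0, 482.9712797147461, 199.2354475533392], [0.0, 0.0, 1.0]] [[0.02, -1.0, 0.013, -0.007], [-0.991, -0.022, -0.135, 0.455], [0.136, -0.01, -0.991, 1.42], [0.0, 0.0, 0.0, 1.0]]
side [[359.8073369818423, 0.0, 258.68843005349424], [0.0, 359.8073369818423, 192.47717703092977], [0.0, 0.0, 1.0]] [[0.92, -0.391, -0.007, -0.418], [-0.274, -0.633, -0.724, 0.164], [0.279, 0.668, -0.689, 0.945], [0.0, 0.0, 0.0, 1.0]]
```

View pics/top0.png

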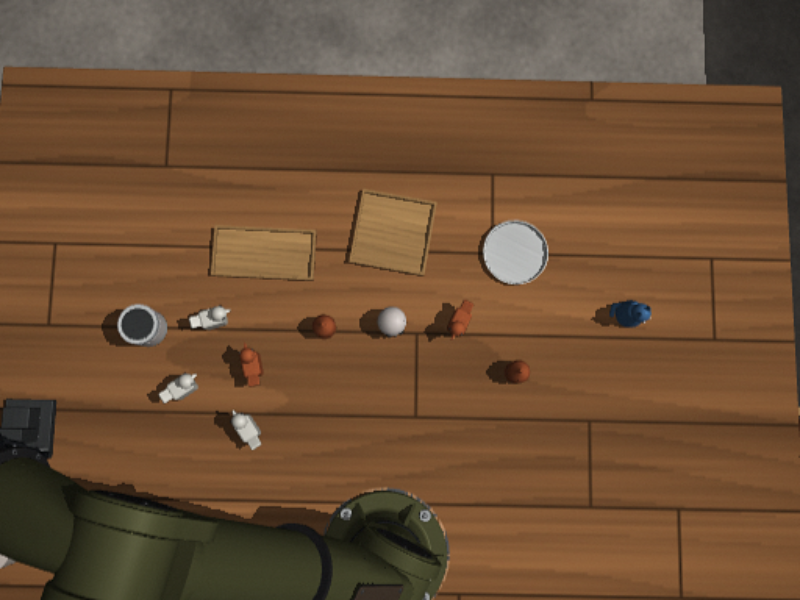

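View pics/side0.png

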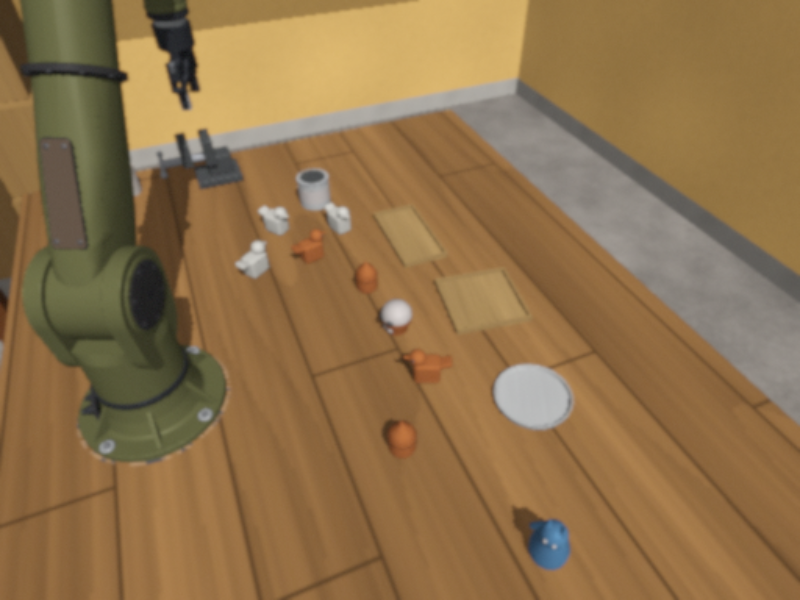

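Top view (800x600 px): terracotta birds are at (250,365) and (460,318). The three white birds, at (210,318), (178,388) and (245,428), are look-alikes and not meant. Tops are at (323,326) and (517,371), the skull at (391,321). Square tray is centred at (391,232), long tray at (263,253), dish at (515,253). The paint tin and the cat stay where they are.

```bash
cat > h.py <<'E'
import numpy as np,cv2
def pts(c,m=None):
    K=c['camera_matrix'];T=np.linalg.inv(c['world_to_cam']);d=c['depth']
    v,u=np.nonzero((d>0)&(np.ones_like(d,bool) if m is None else m>0));z=d[v,u]
    P=np.c_[(u-K[0,2])/K[0,0]*z,(v-K[1,2])/K[1,1]*z,z]
    return P@T[:3,:3].T+T[:3,3],u,v
def ray(c,u,v,h):
    K=c['camera_matrix'];T=np.linalg.inv(c['world_to_cam'])
    r=T[:3,:3]@[(u-K[0,2])/K[0,0],(v-K[1,2])/K[1,1],1];o=T[:3,3]
    return (o+r*(h-o[2])/r[2])[:2]
def tool(s):
    from scipy.spatial.transform import Rotation as R
    return R.from_quat(s['eef_rot']).as_matrix()
def go(x,y,z,yaw=None):
    """yaw: desired world angle (deg) of the closing line"""
    from workcell import arm
    s=arm.observe();M=tool(s);d=M.T@(np.array([x,y,z])-s['eef_pos'])
    a=np.degrees(np.arctan2(M[1,1],M[0,1]))
    t=None if yaw is None else (a-yaw+90)%180-90
    print('t',round(s['t'],2),'pos',np.round(s['eef_pos'],4),'shift mm',np.round(d*1e3,1),'close line',round(a,1),'turn',t,'j7',round(s['joints'][6],2))
E
python3 - <<'E'
from h import *
cs={n:dict(np.load(n+'0.npz')) for n in('top','side')}
c=cs['top'];hsv=cv2.cvtColor(c['color'],cv2.COLOR_RGB2HSV)
P,u,v=pts(c);print('table z near',np.median(P[(abs(P[:,0]-.5)<.1)&(abs(P[:,1])<.3),2]))
for n,(a,b) in dict(birdL=(250,365),birdR=(460,318),topL=(323,326),topR=(517,371),skull=(391,321)).items():
    a*=.64;b*=.64
    p0=ray(c,a,b,.04)
    for cn,cc in cs.items():
        P,u,v=pts(cc);near=(np.hypot(P[:,0]-p0[0],P[:,1]-p0[1])<.06)&(P[:,2]>.022)
        Q=P[near];hi=Q[Q[:,2]>.05]
        r=cv2.minAreaRect(Q[:,:2].astype(np.float32)*1000)
        w,V=np.linalg.eigh(np.cov(Q[:,:2].T));ax=V[:,1];dh=hi[:,:2].mean(0)-Q[:,:2].mean(0);ax=ax*np.sign(ax@dh)
        print(n,cn,len(Q),'rect',np.round(r[0]),np.round(r[1]),round(r[2]),'mean',np.round(Q.mean(0),3),'hi',np.round(hi.mean(0),3),'max',Q[:,2].max().round(3),'ax',np.degrees(np.arctan2(ax[1],ax[0])).round(),np.round(np.sqrt(w)*1e3,1))
for n,l in dict(sq=[(361,190),(436,203),(424,275),(346,263)],lng=[(212,227),(315,230),(314,280),(210,275)],dish=[(515,221),(515,285),(482,253),(548,253)]).items():
    q=np.array([ray(c,a*.64,b*.64,.012) for a,b in l]);print(n,np.round(q,3).tolist(),q.mean(0).round(3))
cr=c['color'][180:300,80:360,::-1]
cv2.imwrite('pics/crop.png',cv2.resize(cr,(784,336),interpolation=cv2.INTER_CUBIC))
E
```

```text
table z near 0.0011126941720215333
birdL top 268 rect [346. 262.] [79. 35.] 14 mean [0.344 0.26  0.048] hi [0.364 0.266 0.059] max 0.071 ax 12.0 [ 9.1 19.4]
birdL side 212 rect [346. 256.] [38. 80.] 89 mean [0.346 0.253 0.042] hi [0.364 0.26  0.057] max 0.063 ax 10.0 [ 7.9 19.2]
birdR top 236 rect [ 439. -134.] [34. 81.] 67 mean [ 0.44  -0.134  0.048] hi [ 0.422 -0.126  0.06 ] max 0.07 ax 155.0 [ 8.9 20.4]
birdR side 332 rect [ 438. -137.] [34. 80.] 67 mean [ 0.437 -0.142  0.043] hi [ 0.419 -0.132  0.058] max 0.065 ax 161.0 [ 8.  19.3]
topL top 178 rect [422. 125.] [41. 42.] 2 mean [0.421 0.125 0.049] hi [0.424 0.126 0.056] max 0.069 ax 95.0 [11.  11.1]
topL side 169 rect [421. 119.] [34. 43.] 60 mean [0.42  0.114 0.042] hi [0.422 0.12  0.055] max 0.064 ax -14.0 [ 7.6 11.4]
topR top 183 rect [ 343. -244.] [43. 41.] 90 mean [ 0.343 -0.243  0.048] hi [ 0.344 -0.245  0.056] max 0.071 ax -147.0 [11.  11.1]
topR side 300 rect [ 343. -251.] [37. 43.] 66 mean [ 0.341 -0.256  0.044] hi [ 0.344 -0.25   0.055] max 0.065 ax -24.0 [ 8.9 11.2]
skull top 279 rect [433.  -4.] [54. 51.] 1 mean [ 0.432 -0.004  0.054] hi [ 0.434 -0.003  0.058] max 0.067 ax 19.0 [13.6 14.2]
skull side 301 rect [433. -10.] [52. 49.] 21 mean [ 0.43  -0.017  0.047] hi [ 0.434 -0.01   0.056] max 0.063 ax -20.0 [11.3 14.4]
sq [[0.7, 0.061], [0.677, -0.089], [0.531, -0.067], [0.551, 0.087]] [ 0.615 -0.002]
lng [[0.618, 0.353], [0.616, 0.15], [0.516, 0.148], [0.521, 0.352]] [0.568 0.251]
dish [[0.644, -0.246], [0.515, -0.246], [0.577, -0.181], [0.58, -0.311]] [ 0.579 -0.246]
```

View pics/crop.png

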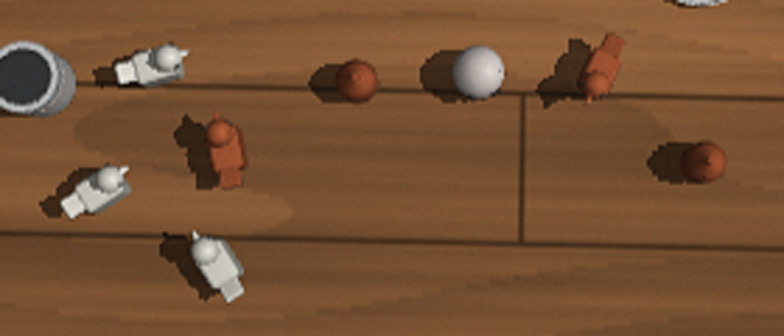

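```bash
python3 -c "
from h import *
go(.422,.123,.12,-8)"
```

```text
t 0.1 pos [0.2017 0.5911 0.2305] shift mm [-359.6 -371.7  111.1] close line 71.2 turn 79.16141120909202 j7 -0.15
```

Request:
play_rows --moves '[[[-0.0257,-0.0265,0],0,0],[[-0.0257,-0.0265,0],0,0],[[-0.0257,-0.0265,0],0,0],[[-0.0257,-0.0265,0],0,0],[[-0.0257,-0.0265,0],0,0],[[-0.0257,-0.0265,0],0,0],[[-0.0257,-0.0265,0],0,0],[[-0.0257,-0.0265,0],0,0]]' --force 25

```text
t: 0.77
eef_pos: [0.3282, 0.3226, 0.2311]
eef_rot: [0.164, 0.987, -0.0, -0.0]
force: [1.4, 0.4, 0.3]
gripper_width: 0.997
grip_force: 0.0
```

Request:
play_rows --moves '[[[-0.0257,-0.0265,0],0,0],[[-0.0257,-0.0265,0],0,0],[[-0.0257,-0.0265,0],0,0],[[-0.0257,-0.0265,0],0,0],[[-0.0257,-0.0265,0],0,0],[[-0.0257,-0.0265,0],0,0],[[0,0,0],7,0],[[0,0,0],7,0]]'

```text
t: 1.43
eef_pos: [0.4233, 0.1212, 0.231]
eef_rot: [0.288, 0.958, -0.0, -0.0]
force: [-0.1, 0.5, 0.1]
gripper_width: 1.0
grip_force: 0.0
```

Request:
play_rows --moves '[[[0,0,0.014],7,0],[[0,0,0.014],7,0],[[0,0,0.014],7,0],[[0,0,0.014],7,0],[[0,0,0.014],7,0],[[0,0,0.014],7,0],[[0,0,0.014],7,0],[[0,0,0.014],7,0]]'

```text
t: 2.1
eef_pos: [0.4224, 0.1241, 0.1185]
eef_rot: [0.702, 0.712, -0.0, 0.0]
force: [-0.2, -0.0, -0.1]
gripper_width: 1.0
grip_force: 0.0
```

```bash
python3 - <<'E'
from h import *
go(.422,.123,.006,-8)
from workcell import arm
for n in("top","side"):
    c=arm.capture(n);np.savez(f"{n}1.npz",**c)
c=dict(np.load('side1.npz'));cv2.imwrite('pics/s1.png',cv2.resize(c['color'][130:250,180:340,::-1],(800,600),interpolation=cv2.INTER_CUBIC))
E
```

```text
t 2.1 pos [0.4224 0.1241 0.1185] shift mm [ -1.   -0.4 112.5] close line 0.8 turn 8.812526704472646 j7 -0.2
```

View pics/s1.png

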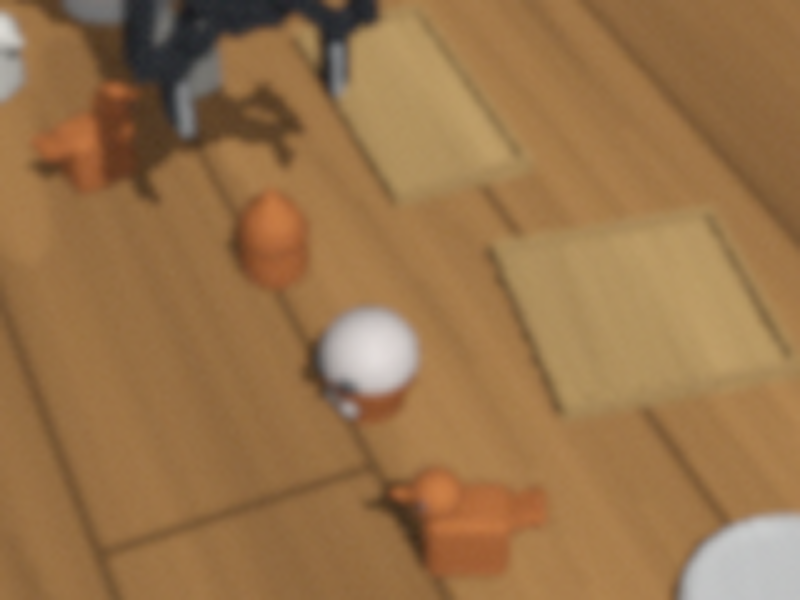

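Fingers at crop (185,120)/(335,75) straddle the top at (272,245), so I'm descending.

Request:
play_rows --moves '[[[-0.001,0,0.02],4,0],[[0,0,0.02],4,0],[[0,0,0.02],0,0],[[0,0,0.02],0,0],[[0,0,0.017],0,0],[[0,0,0.015],0,0],[[0,0,0],0,0],[[0,0,0],0,255]]'

```text
t: 2.87
eef_pos: [0.4225, 0.1232, 0.0074]
eef_rot: [0.747, 0.665, -0.0, -0.0]
force: [-0.4, -0.6, -0.0]
gripper_width: 0.884
grip_force: 0.0
```

Request:
play_rows --moves '[[[0,0,0],0,255],[[0,0,0],0,255],[[0,0,0],0,255],[[0,0,0],0,255],[[0,0,0],0,255],[[0,0,0],0,255],[[0,0,0],0,255],[[0,0,0],0,255]]'

```text
t: 3.53
eef_pos: [0.4234, 0.1234, 0.0085]
eef_rot: [0.748, 0.664, 0.001, 0.0]
force: [-0.6, -0.2, 5.5]
gripper_width: 0.508
grip_force: 24.7
```

```bash
python3 -c "
from h import *
go(.620,.033,.06,-8)"
```

```text
t 3.53 pos [0.4234 0.1234 0.0085] shift mm [-66.5 206.1 -51.1] close line -6.8 turn 1.199761772965914 j7 -0.23
```

Request:
play_rows --moves '[[[0,0,-0.01],0,255],[[0,0,-0.025],0,255],[[0,0,-0.025],0,255],[[-0.005,0.015,-0.02],0,255],[[-0.01,0.031,0],0,255],[[-0.01,0.032,0],0,255],[[-0.01,0.032,0],0,255],[[-0.01,0.032,0],0,255]]'

```text
t: 4.2
eef_pos: [0.5596, 0.0611, 0.0886]
eef_rot: [0.748, 0.664, 0.001, 0.0]
force: [0.2, 0.3, -1.9]
gripper_width: 0.502
grip_force: 26.1
```

Request:
play_rows --moves '[[[-0.01,0.032,0],0,255],[[-0.008,0.022,0.01],0,255],[[-0.0035,0.01,0.02],0,255],[[0,0,0.015],0,255],[[0,0,0.01],0,255],[[0,0,0.008],0,255],[[0,0,0.004],0,255],[[0,0,0],0,255]]'

```text
t: 4.87
eef_pos: [0.6185, 0.0331, 0.02]
eef_rot: [0.748, 0.664, -0.0, -0.0]
force: [0.6, 0.5, -0.7]
gripper_width: 0.509
grip_force: 26.0
```

```bash
python3 -c "
from h import *
go(.620,.033,.0135,-8)"
```

```text
t 4.87 pos [0.6185 0.0331 0.02  ] shift mm [0.  1.5 6.5] close line -6.8 turn 1.2074920158773779 j7 -0.05
```

Request:
play_rows --moves '[[[0,0.001,0.0015],0,255],[[0,0,0.0015],0,255],[[0,0,0.001],0,255],[[0,0,0.001],0,255],[[0,0,0.0005],0,255],[[0,0,0.0005],0,255],[[0,0,0],0,255],[[0,0,0],0,255]]'

```text
t: 5.53
eef_pos: [0.6202, 0.0325, 0.0143]
eef_rot: [0.748, 0.664, -0.0, 0.0]
force: [0.4, -0.4, -1.3]
gripper_width: 0.503
grip_force: 26.0
```

Request:
play_rows --moves '[[[0,0,0.0005],0,255],[[0,0,0.0005],0,255],[[0,0,0],0,255],[[0,0,0],0,255],[[0,0,0],0,255],[[0,0,0],0,255],[[0,0,0],0,255],[[0,0,0],0,255]]'

```text
t: 6.2
eef_pos: [0.6203, 0.0325, 0.0136]
eef_rot: [0.748, 0.664, 0.0, 0.0]
force: [-1.8, 0.0, 6.1]
gripper_width: 0.502
grip_force: 26.5
```

Request:
play_rows --moves '[[[0,0,0],0,80],[[0,0,0],0,80],[[0,0,0],0,80],[[0,0,0],0,80],[[0,0,0],0,80],[[0,0,-0.01],0,80],[[0,0,-0.02],0,80],[[0,0,-0.03],0,80]]'

```text
t: 6.87
eef_pos: [0.6185, 0.0325, 0.0722]
eef_rot: [0.748, 0.664, -0.002, -0.001]
force: [0.2, -0.1, 0.1]
gripper_width: 0.688
grip_force: 0.0
```

```bash
python3 - <<'E'
from h import *
from workcell import arm
go(.343,-.247,.12)
c=arm.capture('side');cv2.imwrite('pics/s2.png',cv2.resize(c['color'][130:250,180:340,::-1],(640,480),interpolation=cv2.INTER_CUBIC))
E
```

```text
t 6.87 pos [0.6185 0.0325 0.0722] shift mm [-310.4 -240.4  -46.3] close line -6.8 turn None j7 -0.06
```

View pics/s2.png

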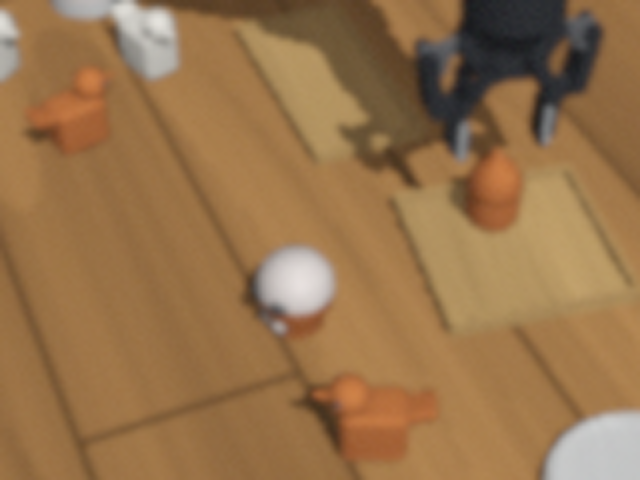

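First top stands in the square tray at (493,195). Next is the second top.

Request:
play_rows --moves '[[[0,0,-0.025],0,0],[[-0.015,-0.01,-0.025],0,0],[[-0.0282,-0.0219,0],0,0],[[-0.0282,-0.0219,0],0,0],[[-0.0282,-0.0219,0],0,0],[[-0.0282,-0.0219,0],0,0],[[-0.0282,-0.0219,0],0,0],[[-0.0282,-0.0219,0],0,0]]'

```text
t: 7.58
eef_pos: [0.4568, -0.1346, 0.1241]
eef_rot: [0.748, 0.664, 0.0, 0.001]
force: [-0.3, -1.3, -0.3]
gripper_width: 1.003
grip_force: 0.0
```

Request:
play_rows --moves '[[[-0.0282,-0.0219,0],0,0],[[-0.0282,-0.0219,0],0,0],[[-0.0282,-0.0219,0],0,0],[[-0.0282,-0.0219,0],0,0],[[-0.0135,-0.0113,0.01],0,0],[[0,0,0.01],0,0],[[0,0,0.01],0,0],[[0,0,0],0,0]]'

```text
t: 8.25
eef_pos: [0.3439, -0.2473, 0.0928]
eef_rot: [0.748, 0.663, -0.0, -0.0]
force: [0.5, 0.6, -0.1]
gripper_width: 0.998
grip_force: 0.0
```

```bash
python3 - <<'E'
from h import *
go(.343,-.247,.007)
E
```

```text
t 8.25 pos [ 0.3439 -0.2473  0.0928] shift mm [ 0.2 -0.9 85.8] close line -6.9 turn None j7 0.61
```

Request:
play_rows --moves '[[[0,-0.001,0.02],0,0],[[0,0,0.02],0,0],[[0,0,0.02],0,0],[[0,0,0.015],0,0],[[0,0,0.01],0,0],[[0,0,0],0,0],[[0,0,0],0,255],[[0,0,0],0,255]]'

```text
t: 8.92
eef_pos: [0.3442, -0.2473, 0.0091]
eef_rot: [0.748, 0.664, 0.0, 0.001]
force: [-0.2, 0.0, 0.0]
gripper_width: 0.744
grip_force: 0.0
```

Request:
play_rows --moves '[[[0,0,0],0,255],[[0,0,0],0,255],[[0,0,0],0,255],[[0,0,0],0,255],[[0,0,0],0,255],[[0,0,0],0,255],[[0,0,0],0,255],[[0,0,0],0,255]]'

```text
t: 9.58
eef_pos: [0.3443, -0.2474, 0.0094]
eef_rot: [0.748, 0.664, 0.0, 0.001]
force: [-0.4, 0.3, 7.5]
gripper_width: 0.508
grip_force: 24.4
```

```bash
python3 - <<'E'
from h import *
go(.610,-.037,.09)
E
```

```text
t 9.58 pos [ 0.3443 -0.2474  0.0094] shift mm [240.4 239.  -80.4] close line -6.8 turn None j7 0.66
```

Request:
play_rows --moves '[[[0,0,-0.01],0,255],[[0,0,-0.03],0,255],[[0,0,-0.03],0,255],[[0,0,-0.03],0,255],[[0.02,0.02,0],0,255],[[0.025,0.025,0],0,255],[[0.025,0.025,0],0,255],[[0.025,0.025,0],0,255]]'

```text
t: 10.25
eef_pos: [0.4504, -0.163, 0.1094]
eef_rot: [0.748, 0.663, 0.0, 0.001]
force: [0.1, -0.2, -1.1]
gripper_width: 0.503
grip_force: 26.0
```

Request:
play_rows --moves '[[[0.025,0.025,0],0,255],[[0.025,0.025,0],0,255],[[0.025,0.025,0],0,255],[[0.025,0.025,0],0,255],[[0.025,0.025,0],0,255],[[0.02,0.019,0.01],0,255],[[0,0,0.015],0,255],[[0,0,0.015],0,255]]'

```text
t: 10.92
eef_pos: [0.611, -0.0347, 0.0683]
eef_rot: [0.747, 0.665, 0.001, 0.0]
force: [0.1, -0.9, -0.6]
gripper_width: 0.506
grip_force: 26.0
```

Request:
play_rows --moves '[[[0,0,0.015],0,255],[[0,0,0.013],0,255],[[0,0,0.01],0,255],[[0,0,0.006],0,255],[[0,0,0.004],0,255],[[0,0,0],0,255],[[0,0,0],0,255],[[0,0,0],0,255]]'

```text
t: 11.58
eef_pos: [0.61, -0.0373, 0.021]
eef_rot: [0.748, 0.664, 0.0, 0.0]
force: [0.8, -0.5, -0.5]
gripper_width: 0.51
grip_force: 26.0
```

```bash
python3 - <<'E'
from h import *
go(.610,-.037,.0145)
E
```

```text
t 11.58 pos [ 0.61   -0.0373  0.021 ] shift mm [ 0.3 -0.   6.5] close line -6.8 turn None j7 0.09
```

Request:
play_rows --moves '[[[0,0,0.0015],0,255],[[0,0,0.0015],0,255],[[0,0,0.0015],0,255],[[0,0,0.001],0,255],[[0,0,0.0005],0,255],[[0,0,0.0005],0,255],[[0,0,0],0,255],[[0,0,0],0,255]]'

```text
t: 12.25
eef_pos: [0.6095, -0.0372, 0.0145]
eef_rot: [0.748, 0.664, 0.0, -0.0]
force: [-1.7, -0.2, 6.1]
gripper_width: 0.511
grip_force: 26.5
```

Contact is made, so I'm releasing and going up. The right bird comes next (the trays were named "tops, then birds, then skull").

Request:
play_rows --moves '[[[0,0,0],0,80],[[0,0,0],0,80],[[0,0,0],0,80],[[0,0,0],0,80],[[0,0,0],0,80],[[0,0,-0.01],0,80],[[0,0,-0.03],0,80],[[0,0,-0.04],0,80]]'

```text
t: 12.92
eef_pos: [0.6074, -0.037, 0.0925]
eef_rot: [0.748, 0.664, -0.002, -0.002]
force: [0.9, 0.5, 0.6]
gripper_width: 0.687
grip_force: 0.0
```

```bash
python3 - <<'E'
from h import *
go(.438,-.136,.10,67)
E
```

```text
t 12.92 pos [ 0.6074 -0.037   0.0925] shift mm [-118.5 -156.5   -6.5] close line -6.8 turn -73.83729440556984 j7 0.06
```

Request:
play_rows --moves '[[[-0.0058,-0.0065,-0.02],0,0],[[-0.0188,-0.025,0],0,0],[[-0.0188,-0.025,0],0,0],[[-0.0188,-0.025,0],0,0],[[-0.0188,-0.025,0],0,0],[[-0.0188,-0.025,0],0,0],[[-0.0187,-0.025,0],0,0],[[0,0,0],-7,0]]'

```text
t: 13.58
eef_pos: [0.4341, -0.1393, 0.1145]
eef_rot: [0.709, 0.706, -0.002, -0.001]
force: [-0.7, -0.6, -0.1]
gripper_width: 1.003
grip_force: 0.0
```

Request:
play_rows --moves '[[[0,0,0],-7,0],[[0,0,0],-7,0],[[0,0,0],-7,0],[[0,0,0],-7,0],[[0,0,0],-7,0],[[0,0,0],-7,0],[[0,0,0],-7,0],[[0,0,0],-7,0]]'

```text
t: 14.25
eef_pos: [0.4401, -0.1365, 0.1145]
eef_rot: [0.288, 0.958, -0.0, 0.0]
force: [-0.9, 0.2, 0.8]
gripper_width: 1.003
grip_force: 0.0
```

Request:
play_rows --moves '[[[0,0,0.01],-7,0],[[0,0,0.01],-4,0],[[0,0,0],0,0],[[0,0,0],0,0],[[0,0,0],0,0],[[0,0,0],0,0],[[0,0,0],0,0],[[0,0,0],0,0]]'

```text
t: 14.92
eef_pos: [0.4402, -0.1362, 0.0942]
eef_rot: [0.198, 0.98, -0.0, 0.0]
force: [-0.1, 1.2, -0.2]
gripper_width: 1.001
grip_force: 0.0
```

```bash
python3 - <<'E'
from h import *
from workcell import arm
go(.438,-.136,.009,67)
c=arm.capture('side');cv2.imwrite('pics/s3.png',cv2.resize(c['color'][150:270,200:360,::-1],(640,480),interpolation=cv2.INTER_CUBIC))
E
```

```text
t 14.92 pos [ 0.4402 -0.1362  0.0942] shift mm [ 2.2 -0.7 85.2] close line 67.1 turn 0.12934263317632144 j7 1.3
```

View pics/s3.png

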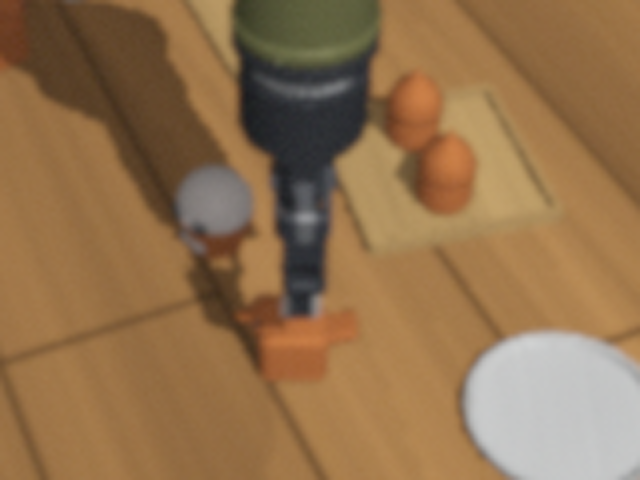

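Both tops stand in the tray at (414,110) and (446,173). The fingers line up with the bird's body at (295,345).

Request:
play_rows --moves '[[[0.002,0,0.02],0,0],[[0,0,0.02],0,0],[[0,0,0.02],0,0],[[0,0,0.015],0,0],[[0,0,0.01],0,0],[[0,0,0],0,0],[[0,0,0],0,255],[[0,0,0],0,255]]'

```text
t: 15.63
eef_pos: [0.4385, -0.1355, 0.0093]
eef_rot: [0.198, 0.98, -0.0, 0.0]
force: [-0.8, -0.3, 1.0]
gripper_width: 0.749
grip_force: 0.0
```

Request:
play_rows --moves '[[[0,0,0],0,255],[[0,0,0],0,255],[[0,0,0],0,255],[[0,0,0],0,255],[[0,0,0],0,255],[[0,0,0],0,255],[[0,0,0],0,255],[[0,0,0],0,255]]'

```text
t: 16.3
eef_pos: [0.4387, -0.1356, 0.0096]
eef_rot: [0.198, 0.98, -0.0, 0.001]
force: [0.0, -0.9, 6.9]
gripper_width: 0.396
grip_force: 25.7
```

```bash
python3 - <<'E'
from h import *
go(.568,.204,.11,1)
E
```

```text
t 16.3 pos [ 0.4387 -0.1356  0.0096] shift mm [  12.5  363.2 -100.4] close line 67.2 turn 66.1533969499695 j7 1.26
```

Request:
play_rows --moves '[[[0,0,-0.01],0,255],[[0,0,-0.03],0,255],[[0,0,-0.03],0,255],[[0,0,-0.04],0,255],[[0.0012,0.0363,0],0,255],[[0.0012,0.0363,0],0,255],[[0.0012,0.0363,0],0,255],[[0.0012,0.0363,0],0,255]]'

```text
t: 16.97
eef_pos: [0.4904, 0.0013, 0.1195]
eef_rot: [0.199, 0.98, 0.0, 0.001]
force: [1.5, -0.6, -0.6]
gripper_width: 0.396
grip_force: 25.4
```

Request:
play_rows --moves '[[[0.0012,0.0363,0],0,255],[[0.0012,0.0363,0],0,255],[[0.0012,0.0363,0],0,255],[[0.0012,0.0363,0],0,255],[[0.0012,0.0363,0],0,255],[[0.0012,0.0363,0],0,255],[[0,0,0],6,255],[[0,0,0],6,255]]'

```text
t: 17.63
eef_pos: [0.5678, 0.207, 0.1184]
eef_rot: [0.299, 0.954, 0.001, -0.0]
force: [-0.6, -0.6, -1.4]
gripper_width: 0.394
grip_force: 25.5
```

Request:
play_rows --moves '[[[0,0,0],7,255],[[0,0,0],7,255],[[0,0,0],7,255],[[0,0,0],7,255],[[0,0,0],7,255],[[0,0,0],7,255],[[0,0,0],7,255],[[0,0,0],5,255]]'

```text
t: 18.3
eef_pos: [0.5676, 0.2038, 0.1188]
eef_rot: [0.702, 0.712, -0.0, -0.0]
force: [0.1, -0.9, -1.0]
gripper_width: 0.393
grip_force: 25.5
```

```bash
python3 - <<'E'
from h import *
from workcell import arm
go(.568,.204,.0145,1)
for n,(a,b,w,h) in dict(top=(200,80,160,120),side=(200,110,160,120)).items():
    c=arm.capture(n);im=cv2.resize(c['color'][b:b+h,a:a+w,::-1],(400,300),interpolation=cv2.INTER_CUBIC)
    if n=='top':
        c=c; A=c['color'][120:240,100:260,::-1];A=cv2.resize(A,(400,300),interpolation=cv2.INTER_CUBIC)
cv2.imwrite('pics/s4.png',np.hstack([A,im]))
E
```

```text
t 18.3 pos [0.5676 0.2038 0.1188] shift mm [  0.2   0.4 104.3] close line 0.8 turn -0.2045524795751419 j7 -0.25
```

View pics/s4.png

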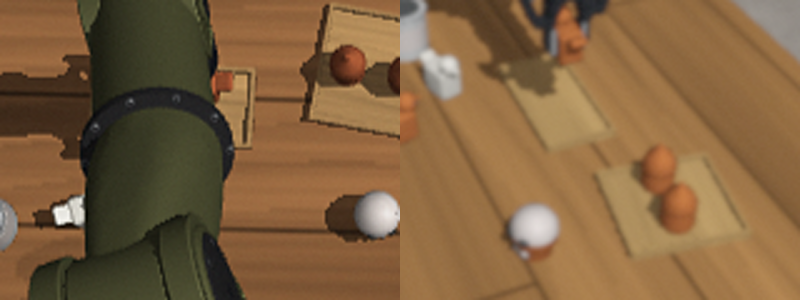

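The bird is held upright above the long tray (side (565,40)), so I'm lowering it.

Request:
play_rows --moves '[[[0,0,0.02],0,255],[[0,0,0.025],0,255],[[0,0,0.02],0,255],[[0,0,0.015],0,255],[[0,0,0.01],0,255],[[0,0,0.006],0,255],[[0,0,0.002],0,255],[[0,0,0],0,255]]'

```text
t: 19.07
eef_pos: [0.5681, 0.2037, 0.0208]
eef_rot: [0.7, 0.714, 0.0, -0.0]
force: [-0.3, 0.6, -1.1]
gripper_width: 0.395
grip_force: 25.5
```

Request:
play_rows --moves '[[[0,0,0.0015],0,255],[[0,0,0.0015],0,255],[[0,0,0.001],0,255],[[0,0,0.001],0,255],[[0,0,0.0005],0,255],[[0,0,0.0005],0,255],[[0,0,0],0,255],[[0,0,0],0,255]]'

```text
t: 19.73
eef_pos: [0.568, 0.2037, 0.0148]
eef_rot: [0.7, 0.714, -0.0, -0.0]
force: [-0.5, -0.3, -0.1]
gripper_width: 0.392
grip_force: 25.5
```

Request:
play_rows --moves '[[[0,0,0.0005],0,255],[[0,0,0.0004],0,255],[[0,0,0],0,255],[[0,0,0],0,255],[[0,0,0],0,255],[[0,0,0],0,255],[[0,0,0],0,255],[[0,0,0],0,255]]'

```text
t: 20.4
eef_pos: [0.5681, 0.2038, 0.0146]
eef_rot: [0.7, 0.714, 0.0, 0.0]
force: [-2.4, 0.5, 6.4]
gripper_width: 0.388
grip_force: 26.4
```

Request:
play_rows --moves '[[[0,0,0],0,100],[[0,0,0],0,100],[[0,0,0],0,100],[[0,0,0],0,100],[[0,0,0],0,100],[[0,0,-0.01],0,100],[[0,0,-0.03],0,100],[[0,0,-0.04],0,100]]'

```text
t: 21.07
eef_pos: [0.566, 0.2031, 0.0926]
eef_rot: [0.7, 0.714, -0.003, -0.001]
force: [1.1, 0.3, -0.0]
gripper_width: 0.606
grip_force: 0.0
```

```bash
python3 - <<'E'
from h import *
go(.346,.259,.10,103)
E
```

```text
t 21.07 pos [0.566  0.2031 0.0926] shift mm [  60.3 -218.8   -6.3] close line 1.2 turn 78.16346994663331 j7 -0.24
```

Request:
play_rows --moves '[[[0.0063,-0.0218,-0.022],0,0],[[0.009,-0.0328,0],0,0],[[0.009,-0.0328,0],0,0],[[0.009,-0.0328,0],0,0],[[0.009,-0.0328,0],0,0],[[0.009,-0.0328,0],0,0],[[0.009,-0.0328,0],0,0],[[0,0,0],7,0]]'

```text
t: 21.73
eef_pos: [0.3416, 0.2605, 0.1162]
eef_rot: [0.74, 0.673, -0.002, -0.002]
force: [-1.1, -0.3, -0.3]
gripper_width: 0.999
grip_force: 0.0
```

Request:
play_rows --moves '[[[0,0,0],7,0],[[0,0,0],7,0],[[0,0,0],7,0],[[0,0,0],7,0],[[0,0,0],7,0],[[0,0,0],7,0],[[0,0,0],7,0],[[0,0,0],7,0]]'

```text
t: 22.4
eef_pos: [0.3483, 0.2598, 0.1166]
eef_rot: [0.971, 0.24, 0.0, -0.0]
force: [-0.0, 0.1, -0.2]
gripper_width: 0.996
grip_force: 0.0
```

Request:
play_rows --moves '[[[0,0,0.01],7,0],[[0,0,0.01],7,0],[[0,0,0],1,0],[[0,0,0],0,0],[[0,0,0],0,0],[[0,0,0],0,0],[[0,0,0],0,0],[[0,0,0],0,0]]'

```text
t: 23.07
eef_pos: [0.3484, 0.2597, 0.0963]
eef_rot: [0.993, 0.115, 0.0, -0.0]
force: [0.4, -0.4, 0.1]
gripper_width: 0.999
grip_force: 0.0
```

```bash
python3 - <<'E'
from h import *
from workcell import arm
go(.346,.259,.009,103)
c=arm.capture('side');cv2.imwrite('pics/s5.png',cv2.resize(c['color'][80:200,150:310,::-1],(640,480),interpolation=cv2.INTER_CUBIC))
E
```

```text
t 23.07 pos [0.3484 0.2597 0.0963] shift mm [-2.5  0.2 87.3] close line -76.8 turn 0.21974731188140595 j7 -1.57
```

View pics/s5.png

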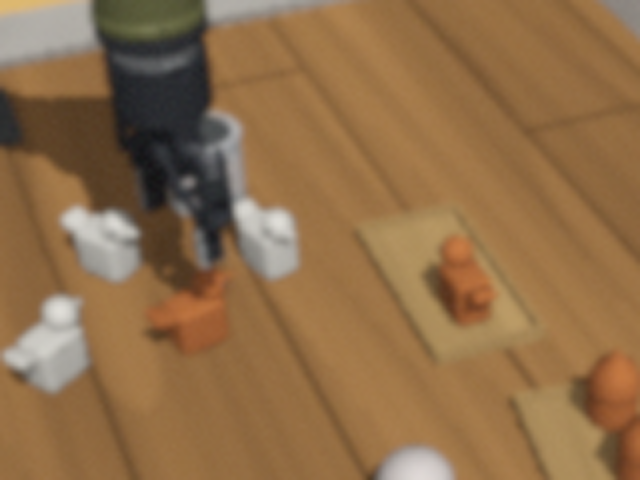

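The first bird stands in the long tray at (465,285). The gripper is over the terracotta bird at (195,320). I'm checking finger clearance to the white birds from the first picture.

```bash
python3 - <<'E'
from h import *
P,u,v=pts(dict(np.load('top0.npz')));P=P[P[:,2]>.02]
d=P[:,:2]-[.346,.259];a=np.radians(103);e=np.array([np.cos(a),np.sin(a)]);f=np.array([-e[1],e[0]])
s=d@e;t=d@f;k=(abs(s)>25e-3)&(abs(s)<.09)&(abs(t)<.035)
print(np.round(np.c_[s,t,P[:,2]][k][np.argsort(abs(s[k]))][:6],3))
E
```

```text
[]
```

Request:
play_rows --moves '[[[-0.002,0,0.003],0,40],[[0,0,0],0,40],[[0,0,0],0,40],[[0,0,0],0,40],[[0,0,0],0,40],[[0,0,0],0,40],[[0,0,0],0,40],[[0,0,0],0,40]]'

```text
t: 23.78
eef_pos: [0.3463, 0.2592, 0.0929]
eef_rot: [0.993, 0.115, 0.0, 0.0]
force: [0.2, 0.1, 0.7]
gripper_width: 0.841
grip_force: 0.0
```

Clear. Descending and gripping.

Request:
play_rows --moves '[[[0,0,0.02],0,40],[[0,0,0.02],0,40],[[0,0,0.02],0,40],[[0,0,0.014],0,40],[[0,0,0.01],0,40],[[0,0,0],0,40],[[0,0,0],0,255],[[0,0,0],0,255]]'

```text
t: 24.45
eef_pos: [0.3466, 0.2592, 0.0094]
eef_rot: [0.993, 0.114, 0.0, -0.0]
force: [0.8, -0.3, 0.0]
gripper_width: 0.574
grip_force: 0.0
```

Request:
play_rows --moves '[[[0,0,0],0,255],[[0,0,0],0,255],[[0,0,0],0,255],[[0,0,0],0,255],[[0,0,0],0,255],[[0,0,0],0,255],[[0,0,0],0,255],[[0,0,0],0,255]]'

```text
t: 25.12
eef_pos: [0.3467, 0.2595, 0.0096]
eef_rot: [0.993, 0.115, 0.001, -0.001]
force: [0.2, -1.4, 7.1]
gripper_width: 0.393
grip_force: 25.5
```

```bash
python3 - <<'E'
from h import *
go(.568,.298,.11,1)
E
```

```text
t 25.12 pos [0.3467 0.2595 0.0096] shift mm [ 224.4   12.9 -100.1] close line -76.8 turn -77.83215318760374 j7 -1.42
```

Request:
play_rows --moves '[[[0,0,-0.01],0,255],[[0,0,-0.03],0,255],[[0,0,-0.03],0,255],[[0,0,-0.04],0,255],[[0.032,0.0019,0],0,255],[[0.032,0.0018,0],0,255],[[0.032,0.0018,0],0,255],[[0.032,0.0018,0],0,255]]'

```text
t: 25.78
eef_pos: [0.4734, 0.2821, 0.1196]
eef_rot: [0.993, 0.115, 0.0, -0.0]
force: [-0.8, 0.6, -1.7]
gripper_width: 0.397
grip_force: 25.6
```

Request:
play_rows --moves '[[[0.032,0.0018,0],0,255],[[0.032,0.0018,0],0,255],[[0.0324,0.002,0],0,255],[[0,0,0],-7,255],[[0,0,0],-7,255],[[0,0,0],-7,255],[[0,0,0],-7,255],[[0,0,0],-7,255]]'

```text
t: 26.45
eef_pos: [0.5673, 0.2976, 0.1187]
eef_rot: [0.912, 0.411, -0.0, 0.0]
force: [0.2, -0.5, -1.4]
gripper_width: 0.4
grip_force: 25.5
```

Request:
play_rows --moves '[[[0,0,0],-7,255],[[0,0,0],-7,255],[[0,0,0],-7,255],[[0,0,0],-7,255],[[0,0,0],-7,255],[[0,0,0],-7,255],[[0,0,0],-1,255],[[0,0,0],0,255]]'

```text
t: 27.12
eef_pos: [0.5675, 0.2974, 0.1189]
eef_rot: [0.701, 0.713, -0.0, -0.0]
force: [0.6, 0.0, -1.5]
gripper_width: 0.393
grip_force: 25.5
```

```bash
python3 - <<'E'
from h import *
from workcell import arm
go(.568,.298,.0145,1)
c=arm.capture('side');cv2.imwrite('pics/s6.png',cv2.resize(c['color'][80:200,180:340,::-1],(640,480),interpolation=cv2.INTER_CUBIC))
E
```

```text
t 27.12 pos [0.5675 0.2974 0.1189] shift mm [  0.6   0.5 104.4] close line 1.0 turn 0.026557687091013804 j7 -0.39
```

View pics/s6.png

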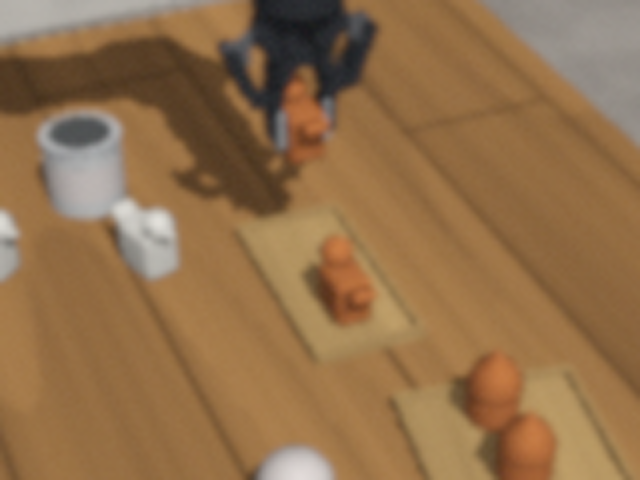

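Both birds are upright and in line with the tray, with the held one at (300,120) and the placed one at (345,280).

Request:
play_rows --moves '[[[0,0,0.02],0,255],[[0,0,0.025],0,255],[[0,0,0.02],0,255],[[0,0,0.015],0,255],[[0,0,0.01],0,255],[[0,0,0.006],0,255],[[0,0,0.002],0,255],[[0,0,0],0,255]]'

```text
t: 27.83
eef_pos: [0.5679, 0.2978, 0.0209]
eef_rot: [0.7, 0.714, 0.0, 0.0]
force: [-0.7, 0.3, -0.9]
gripper_width: 0.395
grip_force: 25.6
```

Request:
play_rows --moves '[[[0,0,0.0015],0,255],[[0,0,0.0015],0,255],[[0,0,0.001],0,255],[[0,0,0.001],0,255],[[0,0,0.0005],0,255],[[0,0,0.0005],0,255],[[0,0,0.0004],0,255],[[0,0,0],0,255]]'

```text
t: 28.5
eef_pos: [0.5678, 0.2977, 0.0148]
eef_rot: [0.7, 0.714, 0.0, 0.0]
force: [-1.1, -0.5, 3.2]
gripper_width: 0.392
grip_force: 25.8
```

Request:
play_rows --moves '[[[0,0,0],0,255],[[0,0,0],0,255],[[0,0,0],0,255],[[0,0,0],0,255],[[0,0,0],0,255],[[0,0,0],0,255],[[0,0,0],0,255],[[0,0,0],0,255]]'

```text
t: 29.17
eef_pos: [0.5678, 0.2977, 0.0147]
eef_rot: [0.7, 0.714, 0.0, 0.0]
force: [-1.4, -1.4, 4.5]
gripper_width: 0.397
grip_force: 26.2
```

Request:
play_rows --moves '[[[0,0,0],0,100],[[0,0,0],0,100],[[0,0,0],0,100],[[0,0,0],0,100],[[0,0,0],0,100],[[0,0,-0.01],0,100],[[0,0,-0.03],0,100],[[0,0,-0.04],0,100]]'

```text
t: 29.83
eef_pos: [0.5657, 0.2968, 0.0929]
eef_rot: [0.7, 0.714, -0.003, -0.001]
force: [0.5, 0.3, 0.4]
gripper_width: 0.607
grip_force: 0.0
```

```bash
python3 - <<'E'
from h import *
go(.433,-.006,.10,1)
E
```

```text
t 29.83 pos [0.5657 0.2968 0.0929] shift mm [-300.  -138.9   -5.4] close line 1.2 turn 0.16162423084080046 j7 -0.38
```

Request:
play_rows --moves '[[[0,0,-0.03],0,0],[[-0.03,-0.0139,0],0,0],[[-0.03,-0.0139,0],0,0],[[-0.03,-0.0139,0],0,0],[[-0.03,-0.0139,0],0,0],[[-0.03,-0.0139,0],0,0],[[-0.03,-0.0139,0],0,0],[[-0.03,-0.0139,0],0,0]]'

```text
t: 30.5
eef_pos: [0.474, 0.0844, 0.1253]
eef_rot: [0.7, 0.714, 0.0, 0.0]
force: [0.4, -0.6, -0.1]
gripper_width: 0.999
grip_force: 0.0
```

Request:
play_rows --moves '[[[-0.03,-0.0139,0],0,0],[[-0.03,-0.0139,0],0,0],[[-0.03,-0.0139,0],0,0],[[0,0,0.01],0,0],[[0,0,0.01],0,0],[[0,0,0],0,0],[[0,0,0],0,0],[[0,0,0],0,0]]'

```text
t: 31.17
eef_pos: [0.4352, -0.0048, 0.1051]
eef_rot: [0.7, 0.714, 0.0, 0.0]
force: [-0.6, 1.0, -0.2]
gripper_width: 1.001
grip_force: 0.0
```

```bash
python3 - <<'E'
from h import *
from workcell import arm
go(.433,-.006,.011,1)
c=arm.capture('side');cv2.imwrite('pics/s7.png',cv2.resize(c['color'][80:230,160:360,::-1],(800,600),interpolation=cv2.INTER_CUBIC))
E
```

```text
t 31.17 pos [ 0.4352 -0.0048  0.1051] shift mm [-1.2 -2.3 94.1] close line 1.2 turn 0.19290688901061515 j7 0.11
```

View pics/s7.png

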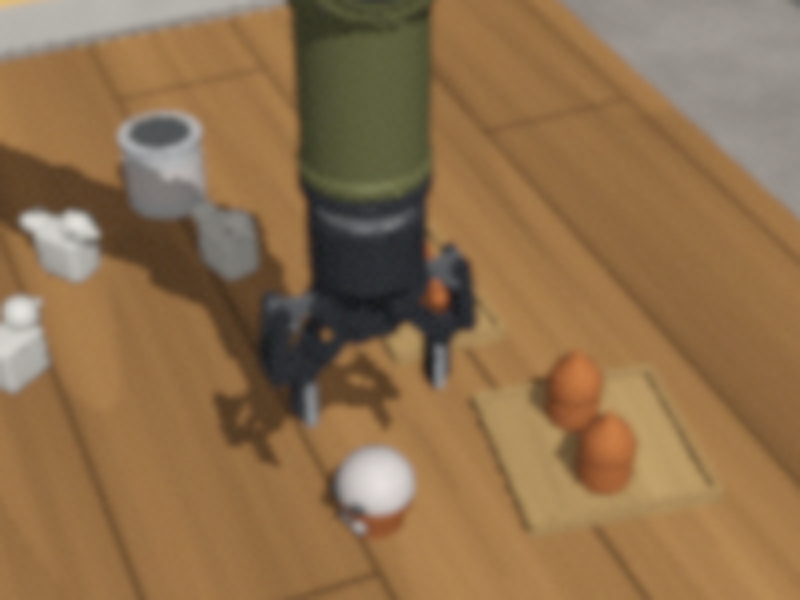

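The fingers at (308,420) and (438,385) straddle the skull at (375,490).

Request:
play_rows --moves '[[[-0.001,-0.002,0.02],0,0],[[0,0,0.02],0,0],[[0,0,0.02],0,0],[[0,0,0.02],0,0],[[0,0,0.014],0,0],[[0,0,0],0,0],[[0,0,0],0,255],[[0,0,0],0,255]]'

```text
t: 31.88
eef_pos: [0.4334, -0.006, 0.0113]
eef_rot: [0.7, 0.714, 0.0, 0.0]
force: [0.1, -1.1, 0.8]
gripper_width: 0.747
grip_force: 0.0
```

Request:
play_rows --moves '[[[0,0,0],0,255],[[0,0,0],0,255],[[0,0,0],0,255],[[0,0,0],0,255],[[0,0,0],0,255],[[0,0,0],0,255],[[0,0,0],0,255],[[0,0,0],0,255]]'

```text
t: 32.55
eef_pos: [0.434, -0.006, 0.0118]
eef_rot: [0.7, 0.714, 0.001, 0.001]
force: [-0.1, 0.6, 7.5]
gripper_width: 0.636
grip_force: 26.3
```

```bash
python3 - <<'E'
from h import *
go(.579,-.246,.09,1)
# dish centre from the side view: bright grey pixels near the dish
c=dict(np.load('side0.npz'));hsv=cv2.cvtColor(c['color'],cv2.COLOR_RGB2HSV)
for n,box in(('side',(300,220,385,285)),('top',(295,130,365,195))):
    c=dict(np.load(n+'0.npz'));hsv=cv2.cvtColor(c['color'],cv2.COLOR_RGB2HSV)
    m=np.zeros(hsv.shape[:2],np.uint8);x0,y0,x1,y1=box;m[y0:y1,x0:x1]=(hsv[y0:y1,x0:x1,1]<60)*255
    k=max(cv2.findContours(m,0,2)[0],key=cv2.contourArea)
    q=np.array([ray(c,a,b,.012) for a,b in k[:,0]]);print(n,cv2.minEnclosingCircle((q*1000).astype(np.float32)))
E
```

```text
t 32.55 pos [ 0.434  -0.006   0.0118] shift mm [-242.9  140.4  -77.8] close line 1.2 turn 0.16730409638317667 j7 0.16
side ((579.8084106445312, -249.99722290039062), 67.52117919921875)
top ((582.2383422851562, -245.3493194580078), 65.02384948730469)
```

Request:
play_rows --moves '[[[0,0,-0.01],0,255],[[0,0,-0.025],0,255],[[0,0,-0.03],0,255],[[0,0,-0.025],0,255],[[-0.03,0.0178,0],0,255],[[-0.03,0.0178,0],0,255],[[-0.03,0.0178,0],0,255],[[-0.03,0.0178,0],0,255]]'

```text
t: 33.22
eef_pos: [0.5072, -0.1257, 0.1017]
eef_rot: [0.7, 0.715, 0.0, 0.001]
force: [0.6, 0.7, -0.3]
gripper_width: 0.637
grip_force: 27.2
```

Request:
play_rows --moves '[[[-0.03,0.0178,0],0,255],[[-0.03,0.0178,0],0,255],[[-0.03,0.0178,0],0,255],[[-0.03,0.0178,0],0,255],[[-0.005,0,0.015],0,255],[[0,0,0.02],0,255],[[0,0,0.02],0,255],[[0,0,0],0,255]]'

```text
t: 33.88
eef_pos: [0.5777, -0.2471, 0.0423]
eef_rot: [0.7, 0.714, -0.001, -0.003]
force: [-1.0, 1.0, -1.4]
gripper_width: 0.639
grip_force: 27.2
```

```bash
python3 - <<'E'
from h import *
go(.581,-.248,.0168,1)
E
```

```text
t 33.88 pos [ 0.5777 -0.2471  0.0423] shift mm [-1.   3.4 25.5] close line 1.2 turn 0.1504840562666061 j7 0.51
```

Request:
play_rows --moves '[[[0,0.001,0.01],0,255],[[0,0,0.006],0,255],[[0,0,0.004],0,255],[[0,0,0.0015],0,255],[[0,0,0.001],0,255],[[0,0,0.001],0,255],[[0,0,0.0005],0,255],[[0,0,0],0,255]]'

```text
t: 34.55
eef_pos: [0.5813, -0.2482, 0.0218]
eef_rot: [0.7, 0.714, 0.0, 0.0]
force: [-0.3, -0.2, -1.6]
gripper_width: 0.634
grip_force: 27.2
```

Request:
play_rows --moves '[[[0,0,0],0,255],[[0,0,0.0005],0,255],[[0,0,0],0,255],[[0,0,0],0,255],[[0,0,0],0,255],[[0,0,0],0,255],[[0,0,0],0,255],[[0,0,0],0,255]]'

```text
t: 35.22
eef_pos: [0.5812, -0.2482, 0.021]
eef_rot: [0.7, 0.714, -0.0, -0.0]
force: [0.7, -0.6, -1.6]
gripper_width: 0.641
grip_force: 27.2
```

Request:
play_rows --moves '[[[0,0,0.001],0,255],[[0,0,0.001],0,255],[[0,0,0.0005],0,255],[[0,0,0.0005],0,255],[[0,0,0.0005],0,255],[[0,0,0],0,255],[[0,0,0],0,255],[[0,0,0],0,255]]'

```text
t: 35.88
eef_pos: [0.5812, -0.2482, 0.0175]
eef_rot: [0.7, 0.714, -0.0, 0.0]
force: [0.3, 0.3, -1.3]
gripper_width: 0.638
grip_force: 27.2
```

Request:
play_rows --moves '[[[0,0,0.0005],0,255],[[0,0,0],0,255],[[0,0,0.0004],0,255],[[0,0,0],0,255],[[0,0,0],0,255],[[0,0,0],0,255],[[0,0,0],0,255],[[0,0,0],0,255]]'

```text
t: 36.55
eef_pos: [0.5812, -0.2482, 0.0169]
eef_rot: [0.7, 0.714, 0.0, 0.0]
force: [-1.3, 1.1, 5.6]
gripper_width: 0.639
grip_force: 27.7
```

Contact is made, so I'm releasing and backing off upward.

Request:
play_rows --moves '[[[0,0,0],0,50],[[0,0,0],0,50],[[0,0,0],0,50],[[0,0,0],0,50],[[0,0,0],0,50],[[0,0,-0.01],0,50],[[0,0,-0.03],0,50],[[0,0,-0.04],0,50]]'

```text
t: 37.22
eef_pos: [0.5792, -0.2473, 0.0951]
eef_rot: [0.7, 0.714, -0.001, -0.003]
force: [1.6, -0.4, 0.0]
gripper_width: 0.805
grip_force: 0.0
```

Request:
play_rows --moves '[[[0,0,-0.04],0,50],[[0,0,-0.04],0,50],[[0,-0.03,-0.02],0,50],[[0,-0.035,0],0,50],[[0,-0.035,0],0,50],[[0,-0.035,0],0,50],[[0,-0.035,0],0,50],[[0,0,0],0,50]]'

```text
t: 37.88
eef_pos: [0.4038, -0.2521, 0.1974]
eef_rot: [0.702, 0.712, -0.001, -0.002]
force: [-1.5, -0.0, -0.5]
gripper_width: 0.808
grip_force: 0.0
```

```bash
python3 - <<'E'
from h import *
from workcell import arm
c=arm.capture('top');A=cv2.resize(c['color'][100:250,60:440,::-1],(760,300),interpolation=cv2.INTER_CUBIC)
for n,p0 in dict(a=(.62,.033),b=(.61,-.037),skull=(.581,-.248),b1=(.568,.204),b2=(.568,.298)).items():
    P,u,v=pts(c);Q=P[(np.hypot(*(P[:,:2]-p0).T)<.047)&(P[:,2]>.024)]
    if len(Q): print(n,np.round(cv2.minAreaRect((Q[:,:2]*1000).astype(np.float32)),0) if 0 else cv2.minAreaRect((Q[:,:2]*1000).astype(np.float32)),Q[:,2].max())
c=arm.capture('side');B=cv2.resize(c['color'][80:380,130:400,::-1],(270,300))
B=cv2.resize(c['color'][110:270,180:390,::-1],(394,300),interpolation=cv2.INTER_CUBIC)
B=np.pad(B,((0,0),(183,183),(0,0)));cv2.imwrite('pics/end.png',np.vstack([A,B]))
E
```

```text
a ((616.7247924804688, 35.187252044677734), (42.262298583984375, 41.543663024902344), 45.969635009765625) 0.07584841223799743
b ((606.343017578125, -35.695220947265625), (43.18916702270508, 43.4538459777832), 79.17106628417969) 0.07311530554322587
skull ((577.4537353515625, -244.42286682128906), (52.09558868408203, 54.76911163330078), 89.96932220458984) 0.07310246785318375
b1 ((566.2510986328125, 201.73098754882812), (35.77492904663086, 80.12484741210938), 2.4390642642974854) 0.07406516606254376
b2 ((564.369384765625, 299.3478088378906), (33.16816329956055, 79.84457397460938), 1.124068021774292) 0.07356815941937689
```

View pics/end.png

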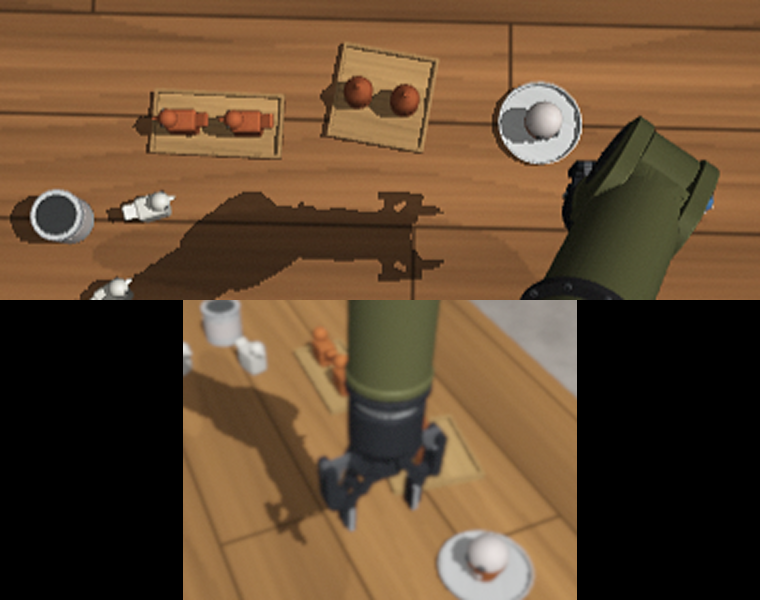

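All five toys are upright in place: birds at (182,121) and (248,122), tops at (358,92) and (404,99). The skull at (543,120) is centred in the dish (centre 539,123) once its height parallax is allowed for. Handing in.

```bash
python3 -c "
from workcell import arm
print(arm.close_job())"
```

```text
the job is handed in; nothing more can be done
None
```

Job handed in at about 38 s: both tops are in the square tray, both terracotta birds in the long tray and the skull in the middle of the tin dish, all upright; I did not touch the blue cat, the paint tin or the white birds.

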